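Spin the finishing turntable and brake it with the handle towards the drying rack

TASK

The oiled paddle board on the finishing turntable is still wet, so touch only the turntable: flick its disc with a fingertip so that it spins freely and the board goes round at least once for a look at the coat. Then brake the disc with a fingertip as the handle comes round, so that it stops with the board's handle pointing at the middle of the drying rack. Take the hand away and leave everything else on the bench where it stands.

Things in the scene. Friction and masses are not known exactly. Their poses are not given: they have to be found in the camera images.
- turntable: Fixed finishing turntable; origin on the bench under its vertical axis. A round plywood disc, 340 mm in diameter, 18 mm thick, top 65 mm above the bench, turns on a steel foot. Four 20 mm points within 55 mm of the axis carry the board. The ring of the disc's top from 145 to 170 mm out and the edge stay clear of the board. Beyond the edge the +y and -y sides are free; clutter at the corners.
- disc (a joint): Turn of the disc about its vertical axis in rad, counter-clockwise from above positive, no limits, 0 at the start. It runs on a free bearing (disc 1.1 kg): set going at 0.75 rad/s it coasts one turn in 20 s, at 1.5 rad/s three turns in 30 s, so it has to be stopped by hand. A fingertip pressed on it with a few newtons drives it or stops it within about 0.1 s; it stays where it is stopped.
- board: Wet dark paddle board lying loose on the points, turning with the disc: a round 170 mm in diameter with a handle 34 mm wide, 16 mm thick, 250 mm long over all. Origin in its underside, within 8 mm of the turntable's axis, 85 mm above the bench (top at 101 mm). x points along the handle, whose end is 135 mm from the origin; z up. Not to be touched.
- rack: Fixed light wooden drying rack to the left or the right of the turntable: two post frames 250 mm apart (its x axis) and 159 mm high, joined by dowels, open at both ends along its y axis, 220 mm long; a finished paddle board lies on the lower dowels. Origin on the bench under its middle.
- rack_mid (a point): The middle of the drying rack, 85 mm above the bench, midway between the two post frames: the point that the handle has to point at.
- tote: Fixed open plywood tote with tins, 260 x 200 mm, its carrying bar 176 mm high, on the other side of the turntable from the rack. Origin on the bench under its middle.
- can: Bystander, loose steel can 74 mm in diameter, 100 mm tall, near the turntable's far left corner. Origin under its centre.
- jar: Bystander, loose glass jar 64 mm in diameter, 85 mm tall, near the turntable's far right corner. Origin under its centre.
- sanding_block: Bystander, loose cork sanding block 105 x 60 x 35 mm (x, y, z), near the turntable's near left corner. Origin under its centre.
- bowl: Bystander, loose amber glass bowl 120 mm in diameter, 55 mm tall, near the turntable's near right corner. Origin under its centre.
- brush: Bystander, loose flat brush 210 mm long along its x axis, 20 mm thick, lying crosswise behind the turntable. Origin on the bench under its middle.

How it is judged:
By the outcome, as a careful person would: the job done as asked, in the order asked, and still so for the second after the job is handed in, with the robot touching nothing.
It also fails if it takes over 58 s, if anything falls off the work surface, if the arm or the gripper's body presses on something with over 40 N, if the wrist force passes 120 N, or if a joint passes its speed limit or range.

ROBOT

A 7-joint arm with a two-finger parallel gripper is mounted at the origin on the work surface. World frame = base frame: x ahead of the robot, y to its left, z up, the work surface at z = 0. Lengths are in m, angles in rad, forces in N, time in s.
With the tool pointing down it reaches from about 0.4 to 0.85 m from the base axis. Payload 10.4 kg.
Tool frame: the origin (TCP) lies between the finger pads; the fingertips stand 17 mm ahead of it and the grasp point (between the pads) lies 2 mm behind it; y points along the fingers, z is the direction in which the jaws open and shut, and the axes are right-handed (so a half turn about y gives the same grasp; the last joint's range is limited). The gripper opens to 87 mm and grips with 3 to 60 N. Pads are 19 mm wide; open, the fingers measure 117 mm over their backs; the gripper's body (75 mm by 190 mm) begins 51 mm behind the grasp point.
Start: joints at [-1.273, 0.332, -0.065, 1.46, 0.022, 1.35, -0.088], TCP at [0.197, 0.593, 0.24] pointing down, gripper open.
Joint ranges: [-2.6, 2.6], [-0.5, 2.12], [-1.47, 1.34], [0.16, 2.42], [-1.27, 4.41], [0.06, 2.06], [-2.6, 2.6]. Speed limits (rad/s): [2.22, 2.22, 2.79, 2.79, 3.14, 3.14, 3.14].

INTERFACE

Orientations are given as a rotation vector (axis times angle).
In Python, from cell import monitor, cams, order gives the robot as it stands.
- The arm moves only by the tool apply_moves, never from a script. Its argument "moves" is one flat list of numbers, 7 for each row, row after row: the turn, a rotation vector about the tool's x, y, z in rad, then the shift along the tool's x, y, z in m, then the finger opening in m, from 0 to 0.087. A call has 1 to 12 rows; each row is the pose to reach, as a shift and turn from the pose commanded when the call began, along the tool's axes at that moment; what a row does not reach only later rows make up. A row lasts 1/10 s, in which the tool goes at most 50 mm and 8.59 degrees, less where a joint would pass 70% of its speed; a pose out of reach is approached as far as the arm can. A call with a gripper value outside its range is refused whole. The fingers move at their own pace and stop on an object; "newtons" is the grip in N (left out, the last holds). Time passes only in rows, so rows that repeat a pose let the fingers close. It gives the time, the measured TCP pose, the force and the opening at its end, in the units of the state.
- monitor.sense(): the state, without advancing time (a new reading comes with each control period).
- cams.read_camera(name): name is "side" or "top"; returns a dict with "image" (384x512x3 uint8, red, green, blue), "intrinsics" (3x3 intrinsics, pixels), "cam_to_world" (4x4, takes a point from camera to world coordinates). Camera axes: x right, y down, z forward; pixel columns grow to the right and rows downward; lengths in m; the calibration is good to about 2 mm. A picture is of the moment at which its call begins. There is no depth.
- order.close_job(): hands the job in, once; it reports no verdict.
The state is a dict: "time_s": time; "joints": joint angles; "joint_velocities": joint speeds; "joint_efforts": joint torques, N m; "tool_pos": TCP position; "ee_rot": TCP orientation; "force": force on the tool from outside, world axes, zero at the start; "ft_torque": the same for the moment, N m; "gripper_width": finger opening in m.
Only numpy, scipy, OpenCV 4.12 (cv2) and the standard library are available. Lean on these libraries where they do the work, as an engineer would, in place of code of your own. Each camera call takes 0.05 s, during which the arm holds its last target. There are 200 camera calls.

## Working session

There is one attempt and no reset: what is moved stays moved. The work goes in short steps, Python scripts to look and compute and a tool call to move; the robot and the scene stay as the last step left them, time stands still between calls to the robot, and variables do not carry over. Pictures are saved under pics/ and viewed, about 8 in all and at most 12, crops included, and the job is handed in when it is done.

Besides the shell and the picture viewer there is one more tool, called after ">>>" by a JSON object that holds its "api" and its "payload", one argument or row to a line. apply_moves: Moves the arm, as the interface text tells. Its arguments: {"type":"object","properties":{"moves":{"type":"array"},"newtons":{"type":"number"}},"required":["moves"]}

```bash
mkdir -p pics
cat > h.py <<'E'
import numpy as np, cv2
from scipy.spatial.transform import Rotation as R
from cell import monitor, cams, order
def shot(n,f=None):
    c=cams.read_camera(n)
    if f: cv2.imwrite('pics/'+f,c['image'][:,:,::-1])
    return c
def ray(c,u,v,z):
    K=np.array(c['intrinsics']);T=np.array(c['cam_to_world'])
    d=T[:3,:3]@np.linalg.solve(K,[u,v,1.]);o=T[:3,3]
    return o+d*(z-o[2])/d[2]
def proj(c,p):
    K=np.array(c['intrinsics']);T=np.array(c['cam_to_world'])
    q=K@(T[:3,:3].T@(np.array(p)-T[:3,3]));return q[:2]/q[2]
E
python3 - <<'E'
from h import *
a=shot('top','t0.png');b=shot('side','s0.png')
for c in(a,b): print(np.round(c['intrinsics'],1),np.round(c['cam_to_world'],3))
s=monitor.sense();print(s);print(R.from_rotvec(s['ee_rot']).as_matrix().round(3))
E
```

```text
[[455.5   0.  253.5]
 [  0.  455.5 195.4]
 [  0.    0.    1. ]] [[ 0.022 -0.986  0.163  0.368]
 [-1.    -0.021  0.006 -0.   ]
 [-0.003 -0.163 -0.987  1.281]
 [ 0.     0.     0.     1.   ]]
[[483.7   0.  255.1]
 [  0.  483.7 195.1]
 [  0.    0.    1. ]] [[ 0.994 -0.086  0.067  0.471]
 [-0.109 -0.747  0.655 -0.935]
 [-0.007 -0.659 -0.752  1.147]
 [ 0.     0.     0.     1.   ]]
{'time_s': 0.1, 'joints': array([-1.27254907,  0.33281021, -0.06469091,  1.46084847,  0.02159206,
        1.34987917, -0.08848734]), 'joint_velocities': array([-0.00065284, -0.0016625 ,  0.00132752, -0.0014285 ,  0.00070183,
       -0.00027141, -0.00076948]), 'joint_efforts': array([ 7.46316691e-04, -6.24542570e+01,  2.39060837e-02, -3.90721142e+01,
       -6.16280548e-02,  3.64102155e-02,  5.12208226e-05]), 'tool_pos': array([0.19701171, 0.59280486, 0.23883672]), 'ee_rot': array([-1.55733578,  0.25194157, -0.25170562]), 'force': array([0.08895938, 0.42844782, 0.24441558]), 'ft_torque': array([-0.00962016, -0.04400544, -0.0243699 ]), 'gripper_width': 0.08725493953629013}
[[ 0.949 -0.     0.315]
 [-0.315 -0.001  0.949]
 [ 0.    -1.    -0.001]]
```

View pics/t0.png

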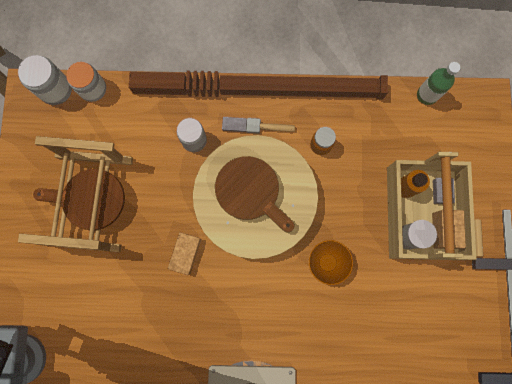

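View pics/s0.png

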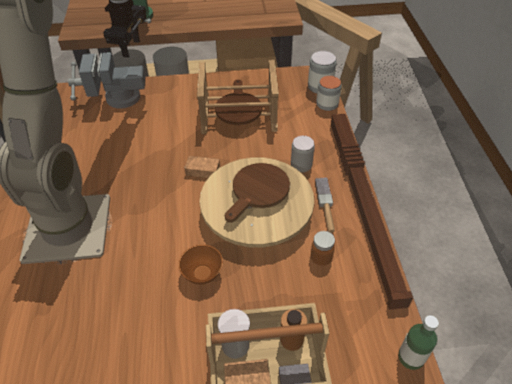

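Top view: the disc is centred near (255,197), with the board handle ending near (290,227). The rack is on the left (+y) around (75,195), the tote is on the right, and both ±y sides of the disc are free.

Run:
```python
from h import *
c=shot('top');im=np.ascontiguousarray(c['image'][:,:,::-1])
cv2.imwrite('pics/rk.png',cv2.resize(im[120:270,0:200],None,fx=4,fy=4,interpolation=cv2.INTER_CUBIC))
hsv=cv2.cvtColor(im,cv2.COLOR_BGR2HSV)
print([hsv[r,q].tolist() for q,r in((210,200),(250,250),(300,180),(248,188),(285,220),(165,210),(330,200))])
s=shot('side');si=np.ascontiguousarray(s['image'][:,:,::-1])
cv2.imwrite('pics/rs.png',cv2.resize(si[50:150,180:300],None,fx=6,fy=6,interpolation=cv2.INTER_CUBIC))
```

```text
[[20, 103, 179], [21, 97, 197], [22, 94, 197], [11, 170, 111], [15, 178, 110], [15, 169, 166], [15, 179, 168]]
```

View pics/rk.png

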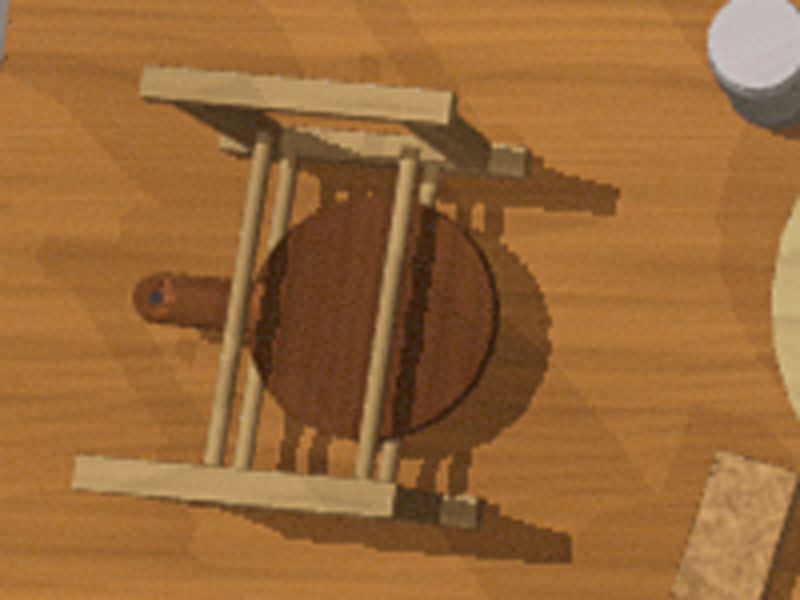

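View pics/rs.png

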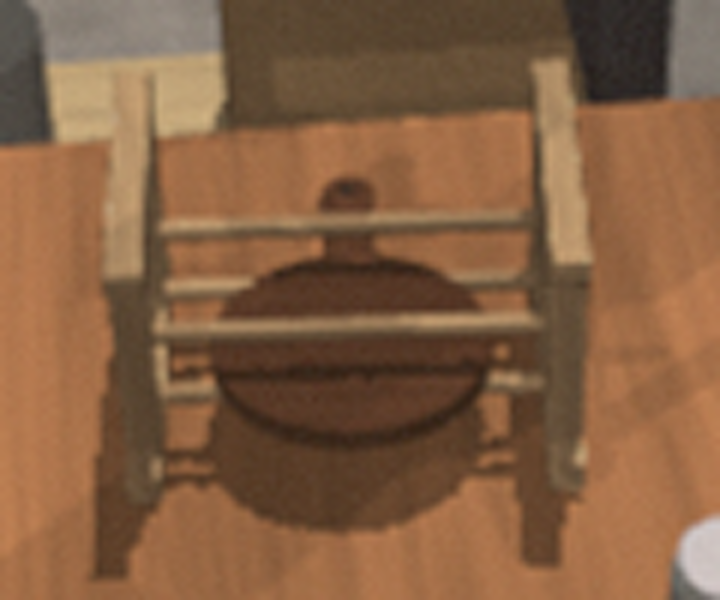

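The crops show the tops of the two rack rails. In top-crop pixels their corners are far (147,66),(453,94),(447,122),(142,96) and near (77,455),(397,485),(393,515),(75,487). I'll use the rail tops at z = 0.159.

```bash
cat >> h.py <<'E'
def masks(im):
    hsv=cv2.cvtColor(im,cv2.COLOR_RGB2HSV)
    disc=cv2.inRange(hsv,(16,60,140),(30,125,255)); brd=cv2.inRange(hsv,(0,80,30),(19,255,135))
    return disc,brd
def handle(c,ctr,z=.101):
    """board centre & heading from dark mask inside the disc, in world at z"""
    _,b=masks(c['image'])
    vs,us=np.nonzero(b); P=np.array([ray(c,u,v,z)[:2] for u,v in zip(us,vs)])
    k=np.hypot(*(P-ctr).T)<.15; 
    m=np.zeros(b.shape,np.uint8); m[vs[k],us[k]]=255
    m=cv2.morphologyEx(m,cv2.MORPH_OPEN,np.ones((3,3)))
    n,l,st,_=cv2.connectedComponentsWithStats(m); i=1+np.argmax(st[1:,4]); vs,us=np.nonzero(l==i)
    P=np.array([ray(c,u,v,z)[:2] for u,v in zip(us,vs)])
    far=P[np.hypot(*(P-P.mean(0)).T)>.105].mean(0)   # handle pixels
    d=cv2.distanceTransform((l==i).astype(np.uint8),cv2.DIST_L2,5); w=d>d.max()-1.5
    vv,uu=np.nonzero(w); rc=ray(c,uu.mean(),vv.mean(),z)[:2]
    h=far-rc; return rc,far,np.degrees(np.arctan2(h[1],h[0])),len(P)
E
python3 - <<'E'
from h import *
c=shot('top');s=shot('side')
for n,cc in(('top',c),('side',s)):
    d,b=masks(cc['image'])
    d=cv2.morphologyEx(d,cv2.MORPH_OPEN,np.ones((3,3)))
    ok=[k for k in cv2.findContours(d,cv2.RETR_EXTERNAL,cv2.CHAIN_APPROX_NONE)[0]]
    k=cv2.convexHull(max(ok,key=cv2.contourArea))[:,0]
    P=np.array([ray(cc,u,v,.065)[:2] for u,v in k]);(x,y),r=cv2.minEnclosingCircle((P*1e3).astype(np.float32))
    A=np.c_[2*P,np.ones(len(P))];q=np.linalg.lstsq(A,(P**2).sum(1),rcond=None)[0]
    print(n,'disc enc',x,y,r,'lsq',q[:2],np.sqrt(q[2]+q[:2]@q[:2]))
    print(' handle',handle(cc,q[:2]))
C=np.array([(147,66),(453,94),(447,122),(142,96),(77,455),(397,485),(393,515),(75,487)])/4+[0,120]-.4
P=np.array([ray(c,u,v,.159)[:2] for u,v in C]);print(P.round(3));f,n=P[:4].mean(0),P[4:].mean(0)
print('rack',(f+n)/2,'sep',np.linalg.norm(f-n))
C=np.array([(135,70),(125,275),(550,60),(572,262)])/6+[180,50]-.4
P=np.array([ray(s,u,v,.159)[:2] for u,v in C]);print('side',P.round(3),P.mean(0))
for nm,(u,v,z) in dict(can=(190,130,.1),jar=(325,133,.085),bowl=(332,262,.055),block=(184,254,.035)).items(): print(nm,ray(c,u,v,z))
E
```

```text
top disc enc 569.0150756835938 3.1747000217437744 169.4542999267578 lsq [0.56908808 0.00311027] 0.16875018359207178
 handle (array([0.58644907, 0.03007095]), array([ 0.49080669, -0.07873055]), np.float64(-131.31720961339508), 3586)
side disc enc 569.3311767578125 0.40276700258255005 170.5459442138672 lsq [ 5.70066756e-01 -5.87088452e-05] 0.16934316410596567
 handle (array([0.59951542, 0.00915514]), array([ 0.54056002, -0.02639995]), np.float64(-148.90647551426966), 2798)
[[0.694 0.564]
 [0.68  0.367]
 [0.662 0.37 ]
 [0.674 0.566]
 [0.446 0.583]
 [0.431 0.384]
 [0.413 0.385]
 [0.426 0.582]]
rack [0.55326231 0.47509604] sep 0.24919088600781397
side [[0.44  0.583]
 [0.427 0.384]
 [0.687 0.563]
 [0.674 0.366]] [0.55679573 0.47397689]
can [0.73719533 0.1816094  0.1       ]
jar [ 0.74117863 -0.18385957  0.085     ]
bowl [ 0.39473592 -0.20580187  0.055     ]
block [0.40789188 0.19233656 0.035     ]
```

>>> {"api": "apply_moves", "payload": {
  "moves": [0,1.25,0,0.618,0,-0.583,0,0,1.25,0,0.618,0,-0.583,0,0,1.25,0,0.618,0,-0.583,0,0,1.25,0,0.618,0,-0.583,0,0,1.25,0,0.618,0,-0.583,0,0,1.25,0,0.618,0,-0.583,0,0,1.25,0,0.618,0,-0.583,0,0,1.25,0,0.618,0,-0.583,0,0,1.25,0,0.618,0,-0.583,0,0,1.25,0,0.618,0,-0.583,0,0,1.25,0,0.618,0,-0.583,0,0,1.25,0,0.618,0,-0.583,0],
  "newtons": 20
}}

```text
time_s: 1.5
tool_pos: [0.482, 0.0628, 0.2399]
ee_rot: [-1.208, 1.209, -1.209]
force: [1.1, 1.7, -1.2]
gripper_width: 0.003
```

>>> {"api": "apply_moves", "payload": {
  "moves": [0,0,0,0.21,0,0.115,0,0,0,0,0.21,0,0.115,0,0,0,0,0.21,0,0.115,0,0,0,0,0.21,0,0.115,0,0,0,0,0.21,0,0.115,0,0,0,0,0.21,0.08,0.115,0,0,0,0,0.21,0.08,0.115,0,0,0,0,0.21,0.08,0.115,0,0,0,0,0.21,0.08,0.115,0]
}}

```text
time_s: 2.4
tool_pos: [0.5966, -0.1451, 0.1603]
ee_rot: [-1.209, 1.209, -1.209]
force: [0.0, 0.1, 0.8]
gripper_width: 0.0007
```

Run:
```python
from h import *
c=shot('top','t1.png');s=monitor.sense();print(s['tool_pos'],s['force'],s['time_s'],s['gripper_width'],R.from_rotvec(s['ee_rot']).as_matrix().round(3))
```

```text
[ 0.59724133 -0.1452169   0.16140667] [-0.12025284  0.26797488  0.72828819] 2.45 0.00034570120800418437 [[ 0.     0.002  1.   ]
 [-1.    -0.     0.   ]
 [ 0.    -1.     0.002]]
```

View pics/t1.png

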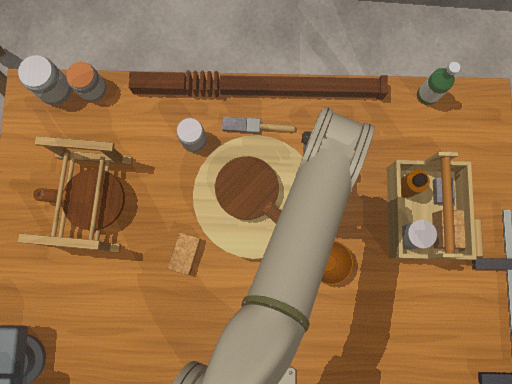

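The arm hides the disc's right part but not the sector facing the rack. Next I'll descend to just above the ring.

>>> {"api": "apply_moves", "payload": {
  "moves": [0,0,0,0.01,0.036,0,0,0,0,0,0.01,0.072,0,0,0,0,0,0.01,0.072,0,0,0,0,0,0.01,0.072,0,0]
}}

```text
time_s: 2.85
tool_pos: [0.5974, -0.1551, 0.0897]
ee_rot: [-1.208, 1.208, -1.21]
force: [0.1, -1.1, 0.7]
gripper_width: 0.0008
```

>>> {"api": "apply_moves", "payload": {
  "moves": [0,0,0,0,0.004,0,0,0,0,0,0,0.007,0,0,0,0,0,0,0.007,0,0]
}}

```text
time_s: 3.15
tool_pos: [0.5979, -0.1552, 0.0825]
ee_rot: [-1.207, 1.206, -1.211]
force: [0.8, 1.1, 7.4]
gripper_width: 0.0005
```

>>> {"api": "apply_moves", "payload": {
  "moves": [0,0,0,0,0.0005,-0.004,0,0,0,0,0,0.0005,-0.012,0,0,0,0,0,0.0005,-0.025,0,0,0,0,0,0.0005,-0.041,0,0,0,0,0,0.0,-0.057,0,0,0,0,0,-0.02,-0.074,0,0,0,0,0,-0.03,-0.08,0]
}}

```text
time_s: 3.85
tool_pos: [0.516, -0.1556, 0.1123]
ee_rot: [-1.207, 1.209, -1.21]
force: [-0.5, -0.6, -0.1]
gripper_width: 0.0003
```

```bash
cat > poll.py <<'E'
from h import *
import sys
ctr=np.array([.5695,.0015])
def side_angle(c):
    # handle pixels at z=.101: dark pixels with radius >0.118 from axis (round end reaches 115+8)
    _,b=masks(c['image']); vs,us=np.nonzero(b)
    P=np.array([ray(c,u,v,.101)[:2] for u,v in zip(us,vs)])-ctr
    r=np.hypot(*P.T); k=(r>.122)&(r<.14)
    return P[k].mean(0) if k.sum() else None, k.sum()
for i in range(int(sys.argv[2])):
    c=shot(sys.argv[1],sys.argv[3] if len(sys.argv)>3 and i==0 else None); p,n=side_angle(c); t=monitor.sense()['time_s']-.05
    print(round(t,2),n,None if p is None else (np.degrees(np.arctan2(p[1],p[0])).round(1),np.hypot(*p).round(3)))
E
python3 poll.py side 4 s1.png; python3 poll.py top 2; python3 -c "
from h import *
print(monitor.sense()['tool_pos'])"
```

```text
3.85 191 (np.float64(-121.5), np.float64(0.11))
3.9 182 (np.float64(-125.1), np.float64(0.107))
3.95 207 (np.float64(-124.6), np.float64(0.105))
4.0 225 (np.float64(-125.1), np.float64(0.102))
4.05 110 (np.float64(-159.6), np.float64(0.103))
4.1 106 (np.float64(-160.7), np.float64(0.098))
[ 0.51683944 -0.15491249  0.1100461 ]
```

View pics/s1.png

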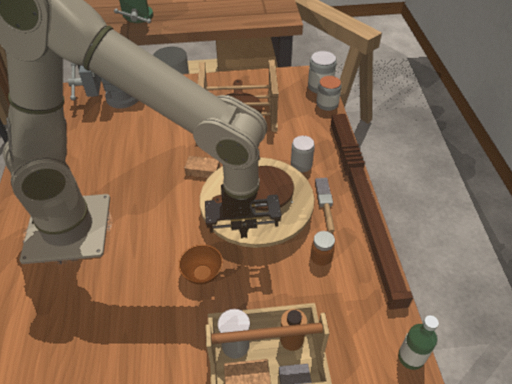

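The side view is blocked by the gripper, so I'll track with the top camera, where the left and near-left of the disc stay visible. Meanwhile the fingertip moves to hover at the braking spot.

>>> {"api": "apply_moves", "payload": {
  "moves": [0,0,0,0,0,0.03,0,0,0,0,0,0.015,0.053,0,0,0,0,0,0.021,0.053,0,0,0,0,0,0.021,0.053,0]
}}

```text
time_s: 4.55
tool_pos: [0.5686, -0.1552, 0.0876]
ee_rot: [-1.212, 1.211, -1.208]
force: [0.0, 0.7, -0.7]
gripper_width: 0.0006
```

```bash
cat > poll.py <<'E'
from h import *
import sys
ctr=np.array([.5695,.0015]); W=[]
def ang(c):
    hsv=cv2.cvtColor(c['image'],cv2.COLOR_RGB2HSV)
    b=cv2.inRange(hsv,(5,130,40),(17,255,135)); vs,us=np.nonzero(b)
    P=np.array([ray(c,u,v,.101)[:2] for u,v in zip(us,vs)])-ctr
    r=np.hypot(*P.T); a=np.degrees(np.arctan2(P[:,1],P[:,0]))%360
    k=(r>.118)&(r<.14)&(a>10)&(a<215); 
    return (np.degrees(np.arctan2(*P[k].mean(0)[::-1]))%360,k.sum(),a[k].std(),a[(r>.118)&(r<.14)].std()) if k.sum()>8 else (np.nan,k.sum(),0,0)
for i in range(int(sys.argv[1])):
    c=shot('top',sys.argv[2] if len(sys.argv)>2 and i==0 else None); t=monitor.sense()['time_s']-.05
    a=ang(c); print(round(t,2),a[0].round(1),a[1],round(a[2],1)); W.append((t,a[0]))
W=np.array(W);W=W[~np.isnan(W[:,1])]
if len(W)>3: print('fit',np.polyfit(W[:,0]-W[-1,0],W[:,1],1))
print(monitor.sense()['tool_pos'],monitor.sense()['force'])
E
python3 poll.py 16 t2.png
```

```text
4.55 151.6 72 4.2
4.6 148.8 73 4.3
4.65 145.8 70 4.2
4.7 143.1 72 4.4
4.75 140.1 73 4.2
4.8 137.2 71 4.3
4.85 134.5 68 4.2
4.9 131.5 69 4.3
4.95 129.4 73 4.4
5.0 126.1 69 4.4
5.05 123.5 69 4.5
5.1 120.7 69 4.2
5.15 117.7 67 4.2
5.2 115.1 67 4.3
5.25 111.9 64 4.2
5.3 109.3 68 4.4
fit [-56.23515497 109.30222221]
[ 0.56940528 -0.15516998  0.08952172] [-0.44315135  0.31152406  0.23528313]
```

View pics/t2.png

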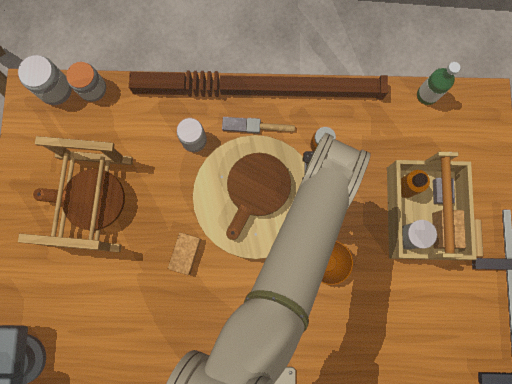

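Tracking works cleanly: 56°/s clockwise, 109.3° at t = 5.30. From the saved frame I'll calibrate the true heading (round centre to handle) against this tip angle, while the disc coasts on.

```bash
python3 - <<'E'
from h import *
from poll import ang
E
sed -i 's/^for i in range(int/if __name__=="__main__":\n  pass\nfor i in range(int(sys.argv[1]) if __name__=="__main__" else 0):\n    pass\nfor i in range(0 if __name__!="__main__" else int/' poll.py
cat > head.py <<'E'
from h import *
def heading(c):
    hsv=cv2.cvtColor(c['image'],cv2.COLOR_RGB2HSV); b=cv2.inRange(hsv,(5,130,40),(17,255,135))
    ctr=np.array([.5695,.0015]); vs,us=np.nonzero(b)
    P=np.array([ray(c,u,v,.101)[:2] for u,v in zip(us,vs)])
    m=np.zeros(b.shape,np.uint8); k=np.hypot(*(P-ctr).T)<.15; m[vs[k],us[k]]=255
    m=cv2.morphologyEx(m,cv2.MORPH_CLOSE,np.ones((3,3)))
    k=max(cv2.findContours(m,cv2.RETR_EXTERNAL,cv2.CHAIN_APPROX_NONE)[0],key=cv2.contourArea)
    Q=np.array([ray(c,u,v,.101)[:2] for u,v in k[:,0]]); g=Q.mean(0)
    rc=g
    for _ in range(8):   # circle fit, keep arc within 6 mm of 85 mm radius
        s=Q[abs(np.hypot(*(Q-rc).T)-.085)<(.02 if _<4 else .005)]
        q=np.linalg.lstsq(np.c_[2*s,np.ones(len(s))],(s**2).sum(1),rcond=None)[0]; rc=q[:2]; rad=np.sqrt(q[2]+rc@rc)
    d=np.hypot(*(P-rc).T); h=P[(d>.11)&(d<.167)&(np.hypot(*(P-ctr).T)<.15)].mean(0)-rc
    a=np.degrees(np.arctan2(h[1],h[0]))%360; u=h/np.linalg.norm(h); o=rc+.03*u
    want=np.degrees(np.arctan2(*(np.array([.555,.4745])-o)[::-1]))
    return a,rc,rad,o-ctr,want,np.hypot(*(Q-rc).T).max()
E
python3 - <<'E'
from head import *
from poll import ang
c=shot('top')
for f in('pics/t0.png','pics/t2.png'):
    c=dict(c,image=cv2.imread(f)[:,:,::-1].copy()); print(f,heading(c),ang(c)[:2])
print(monitor.sense()['time_s'])
E
```

```text
Traceback (most recent call last):
  File "poll.py", line 11, in <module>
    for i in range(int(sys.argv[1])):
                       ~~~~~~~~^^^
IndexError: list index out of range
Traceback (most recent call last):
  File "poll.py", line 18, in <module>
    W=np.array(W);W=W[~np.isnan(W[:,1])]
                                ~^^^^^
IndexError: too many indices for array: array is 1-dimensional, but 2 were indexed
```

>>> {"api": "apply_moves", "payload": {
  "moves": [0,0,0,0,0,0,0,0,0,0,0,0,0,0,0,0,0,0,0,0,0,0,0,0,0,0,0,0,0,0,0,0,0,0,0,0,0,0,0,0,0,0,0,0,0,0,0,0,0,0,0,0,0,0,0,0,0,0,0,0,0,0,0,0,0,0,0,0,0,0,0,0,0,0,0,0,0,0,0,0,0,0,0,0]
}}

```text
time_s: 6.55
tool_pos: [0.5694, -0.1552, 0.0895]
ee_rot: [-1.209, 1.209, -1.209]
force: [0.3, 0.3, 0.3]
gripper_width: 0.0006
```

>>> {"api": "apply_moves", "payload": {
  "moves": [0,0,0,0,0,0,0,0,0,0,0,0,0,0,0,0,0,0,0,0,0,0,0,0,0,0,0,0,0,0,0,0,0,0,0,0,0,0,0,0,0,0,0,0,0,0,0,0,0,0,0,0,0,0,0,0,0,0,0,0,0,0,0,0,0,0,0,0,0,0,0,0,0,0,0,0,0,0,0,0,0,0,0,0]
}}

```text
time_s: 7.75
tool_pos: [0.5694, -0.1552, 0.0895]
ee_rot: [-1.209, 1.209, -1.209]
force: [0.0, -0.2, -1.1]
gripper_width: 0.0006
```

>>> {"api": "apply_moves", "payload": {
  "moves": [0,0,0,0,0,0,0,0,0,0,0,0,0,0,0,0,0,0,0,0,0,0,0,0,0,0,0,0,0,0,0,0,0,0,0,0,0,0,0,0,0,0,0,0,0,0,0,0,0,0,0,0,0,0,0,0,0,0,0,0,0,0,0,0,0,0,0,0,0,0,0,0,0,0,0,0,0,0,0,0,0,0,0,0]
}}

```text
time_s: 8.95
tool_pos: [0.5694, -0.1552, 0.0895]
ee_rot: [-1.209, 1.209, -1.209]
force: [0.2, -0.3, 0.6]
gripper_width: 0.0004
```

>>> {"api": "apply_moves", "payload": {
  "moves": [0,0,0,0,0,0,0,0,0,0,0,0,0,0,0,0,0,0,0,0,0,0,0,0,0,0,0,0,0,0,0,0,0,0,0,0,0,0,0,0,0,0,0,0,0,0,0,0,0,0,0,0,0,0,0,0,0,0,0,0,0,0,0,0,0,0,0,0,0,0,0,0,0,0,0,0,0,0,0,0,0,0,0,0]
}}

```text
time_s: 10.15
tool_pos: [0.5694, -0.1552, 0.0895]
ee_rot: [-1.209, 1.209, -1.209]
force: [0.5, 0.2, -0.5]
gripper_width: 0.0009
```

```bash
python3 - <<'E'
s=open('poll.py').read(); i=s.index('if __name__'); 
body='''if __name__=="__main__":
  for i in range(int(sys.argv[1])):
    c=shot('top'); t=monitor.sense()['time_s']-.05
    a=ang(c); print(round(t,2),a[0].round(1),a[1],round(a[2],1)); W.append((t,a[0]))
  W=np.array(W);W=W[~np.isnan(W[:,1])]
  if len(W)>3: print('fit',np.polyfit(W[:,0]-W[-1,0],W[:,1],1))
  print(monitor.sense()['tool_pos'],monitor.sense()['force'],monitor.sense()['time_s'])
'''
open('poll.py','w').write(s[:i]+body)
E
python3 - <<'E'
from head import *
from poll import ang
c=shot('top'); print('now',ang(c))
for f in('pics/t0.png','pics/t2.png'):
    c=dict(c,image=cv2.imread(f)[:,:,::-1].copy()); print(f,heading(c),ang(c)[:2])
print(monitor.sense()['time_s'])
E
```

```text
now (nan, np.int64(0), 0, 0)
pics/t0.png (np.float64(228.10085831221946), array([0.58370688, 0.02563262]), np.float64(0.0831151991300682), array([-0.00582776,  0.00180298]), np.float64(91.05439233585112), np.float64(0.16332860490423057)) (nan, np.int64(0))
pics/t2.png (np.float64(153.6971979166783), array([ 0.59445526, -0.00589   ]), np.float64(0.08303716706035372), array([-0.00193868,  0.00590345]), np.float64(91.5404461427513), np.float64(0.16269502565649083)) (np.float64(151.6033295305577), np.int64(72))
10.2
```

>>> {"api": "apply_moves", "payload": {
  "moves": [0,0,0,0,0.004,0,0]
}}

```text
time_s: 10.3
tool_pos: [0.5697, -0.1553, 0.0858]
ee_rot: [-1.209, 1.209, -1.21]
force: [0.2, -0.3, 0.2]
gripper_width: 0.0006
```

>>> {"api": "apply_moves", "payload": {
  "moves": [0,0,0,0,0,0,0]
}}

```text
time_s: 10.4
tool_pos: [0.5691, -0.155, 0.0849]
ee_rot: [-1.21, 1.21, -1.209]
force: [0.3, 0.8, 0.5]
gripper_width: 0.0002
```

>>> {"api": "apply_moves", "payload": {
  "moves": [0,0,0,0,0,0,0,0,0,0,0,0,0,0,0,0,0,0,0,0,0,0,0,0,0,0,0,0,0,0,0,0,0,0,0,0,0,0,0,0,0,0,0,0,0,0,0,0,0,0,0,0,0,0,0,0,0,0,0,0,0,0,0,0,0,0,0,0,0,0]
}}

```text
time_s: 11.4
tool_pos: [0.5694, -0.1552, 0.0855]
ee_rot: [-1.209, 1.209, -1.209]
force: [0.5, 0.2, -0.1]
gripper_width: 0.0005
```

```bash
python3 poll.py 8
```

```text
11.4 178.3 72 4.3
11.45 176.2 66 4.1
11.5 174.3 73 4.2
11.55 172.5 73 4.1
11.6 170.6 75 4.2
11.65 168.6 69 4.2
11.7 166.5 70 4.2
11.75 164.7 70 4.3
fit [-38.730598   164.68768632]
[ 0.56941031 -0.15519057  0.08551232] [-0.73413041 -0.63379964 -0.22704894] 11.8
```

>>> {"api": "apply_moves", "payload": {
  "moves": [0,0,0,0,0,0,0,0,0,0,0,0,0,0,0,0,0,0,0,0,0,0,0,0,0,0,0,0,0,0,0,0,0,0,0,0,0,0,0,0,0,0,0,0,0,0,0,0,0,0,0,0,0,0,0,0,0,0,0,0,0,0,0,0,0,0,0,0,0,0,0,0,0,0,0,0,0,0,0,0,0,0,0,0]
}}

```text
time_s: 13.0
tool_pos: [0.5694, -0.1552, 0.0855]
ee_rot: [-1.209, 1.209, -1.209]
force: [0.0, -0.1, 1.0]
gripper_width: 0.0003
```

>>> {"api": "apply_moves", "payload": {
  "moves": [0,0,0,0,0,0,0,0,0,0,0,0,0,0,0,0,0,0,0,0,0,0,0,0,0,0,0,0]
}}

```text
time_s: 13.4
tool_pos: [0.5694, -0.1552, 0.0855]
ee_rot: [-1.209, 1.209, -1.209]
force: [0.6, -0.6, -0.1]
gripper_width: 0.0005
```

```bash
cp h.py /tmp/
python3 - <<'E'
from head import *
from poll import ang
for i in range(4):
    c=shot('top'); t=monitor.sense()['time_s']-.05; h=heading(c); print(round(t,2),ang(c)[0].round(1),h[0].round(1),h[4].round(1),h[2].round(4),h[3].round(4))
E
```

```text
13.4 105.7 107.2 92.0 0.0829 [0.0015 0.0054]
13.45 104.2 105.6 92.0 0.0827 [0.0016 0.0054]
13.5 102.2 103.8 92.0 0.0829 [0.0018 0.0052]
13.55 100.9 102.1 92.0 0.0829 [0.0019 0.0051]
```

```bash
python3 poll.py 3
```

```text
13.6 99.0 64 4.2
13.65 97.4 66 4.2
13.7 95.9 61 4.3
[ 0.56941648 -0.15520889  0.08550308] [-0.07885635  0.22661221 -0.28450656] 13.75
```

>>> {"api": "apply_moves", "payload": {
  "moves": [0,0,0,0,0.005,0,0,0,0,0,0,0.005,0,0,0,0,0,0,0.005,0,0]
}}

```text
time_s: 14.05
tool_pos: [0.5715, -0.1554, 0.0824]
ee_rot: [-1.206, 1.206, -1.211]
force: [-1.0, 1.4, 15.1]
gripper_width: 0.0004
```

Run:
```python
from head import *
from poll import ang
for i in range(4):
    c=shot('top','t3.png'); t=monitor.sense()['time_s']-.05; h=heading(c); print(round(t,2),ang(c)[0].round(2),h[0].round(2),h[4].round(2),h[3].round(4))
```

```text
14.05 92.07 93.33 92.05 [0.0023 0.0046]
14.1 91.9 93.36 92.06 [0.0023 0.0044]
14.15 92.11 93.37 92.06 [0.0023 0.0045]
14.2 91.85 93.09 92.06 [0.0024 0.0047]
```

The disc stopped about 1° short of the measured target. I'll lift off, take the hand away for a clear view and check before deciding on anything more.

>>> {"api": "apply_moves", "payload": {
  "moves": [0,0,0,0,-0.01,0,0,0,0,0,0,-0.05,0,0,0,0,0,0,-0.09,0,0,0,0,0,0.05,-0.12,0,0,0,0,0,0.1,-0.12,0,0,0,0,0,0.1,-0.12,0,0]
}}

```text
time_s: 14.85
tool_pos: [0.5676, -0.2623, 0.2022]
ee_rot: [-1.208, 1.212, -1.218]
force: [0.4, -0.3, 0.3]
gripper_width: -0.0001
```

Run:
```python
from head import *
from poll import ang
for i in range(4):
    c=shot('top','t4.png'); t=monitor.sense()['time_s']-.05; h=heading(c); print(round(t,2),ang(c)[0].round(2),h[0].round(2),h[4].round(2),h[3].round(4))
s=shot('side','s4.png')
hsv=cv2.cvtColor(s['image'],cv2.COLOR_RGB2HSV)
h=heading(s);print('side',h)
```

```text
14.85 85.91 87.2 92.1 [0.0027 0.0037]
14.9 85.97 86.96 92.09 [0.0027 0.0038]
14.95 85.12 86.53 92.08 [0.0025 0.0038]
15.0 84.81 86.08 92.09 [0.0026 0.0037]
side (np.float64(nan), array([0., 0.]), np.float64(0.0), array([nan, nan]), np.float64(nan), np.float64(0.5553594565750604))head.py:14: RuntimeWarning: Mean of empty slice.
  d=np.hypot(*(P-rc).T); h=P[(d>.11)&(d<.167)&(np.hypot(*(P-ctr).T)<.15)].mean(0)-rc
  ret = um.true_divide(
```

View pics/t4.png

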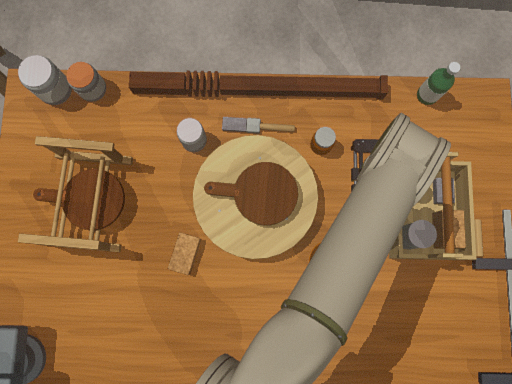

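Lifting quickly let the loaded fingertip spring back, and that set the disc drifting slowly clockwise (87° falling to 86°, about 7°/s). There is plenty of time left, so I'll give it another free lap, brake more lightly and unload slowly.

>>> {"api": "apply_moves", "payload": {
  "moves": [0,0,0,-0.05,0.0,0.0285,0,0,0,0,-0.1,0.05,0.0285,0,0,0,0,-0.1,0.1,0.0285,0,0,0,0,-0.1,0.113,0.0285,0,0,0,0,-0.1,0.113,0.0285,0,0,0,0,-0.1,0.113,0.0285,0]
}}

```text
time_s: 15.7
tool_pos: [0.5979, -0.153, 0.0869]
ee_rot: [-1.211, 1.208, -1.206]
force: [-0.7, 0.4, -0.4]
gripper_width: 0.0006
```

```bash
python3 poll.py 3
```

```text
15.7 86.1 68 4.2
15.75 87.2 65 4.1
15.8 89.2 64 4.3
[ 0.59805426 -0.15444478  0.08772621] [ 0.30972294 -1.06995612  0.34911234] 15.85
```

```bash
python3 poll.py 3
```

```text
15.85 90.5 64 4.2
15.9 92.2 66 4.4
15.95 93.8 61 4.2
[ 0.59798336 -0.15505596  0.08775943] [ 0.24998324 -0.27327986  0.03505657] 16.0
```

>>> {"api": "apply_moves", "payload": {
  "moves": [0,0,0,0,0.005,0,0,0,0,0,0,0.0065,0,0,0,0,0,0,0.0065,-0.003,0,0,0,0,0,0.0065,-0.01,0,0,0,0,0,0.0065,-0.021,0,0,0,0,0,0.0065,-0.035,0,0,0,0,0,0.006,-0.0495,0,0,0,0,0,-0.015,-0.064,0,0,0,0,0,-0.025,-0.07,0,0,0,0,0,-0.025,-0.05,0,0,0,0,0,-0.025,-0.0285,0,0,0,0,0,-0.025,-0.0285,0]
}}

```text
time_s: 17.2
tool_pos: [0.5718, -0.1543, 0.1125]
ee_rot: [-1.209, 1.206, -1.209]
force: [-0.8, 1.8, -0.6]
gripper_width: 0.0005
```

```bash
python3 poll.py 5
```

```text
17.2 52.4 60 4.4
17.25 49.8 59 4.0
17.3 46.8 58 4.2
17.35 44.0 59 4.3
17.4 40.9 57 4.2
fit [-57.41978842  41.03906966]
[ 0.5687452  -0.15547037  0.11235964] [ 0.69887201 -0.39145818  0.02089076] 17.45
```

>>> {"api": "apply_moves", "payload": {
  "moves": [0,0,0,0,0.006,0,0,0,0,0,0,0.012,0,0,0,0,0,0,0.018,0,0,0,0,0,0,0.022,0,0,0,0,0,0,0.025,0,0,0,0,0,0,0.027,0,0,0,0,0,0,0.027,0,0,0,0,0,0,0.027,0,0,0,0,0,0,0.027,0,0,0,0,0,0,0.027,0,0,0,0,0,0,0.027,0,0,0,0,0,0,0.027,0,0]
}}

```text
time_s: 18.65
tool_pos: [0.5695, -0.1552, 0.0856]
ee_rot: [-1.209, 1.209, -1.209]
force: [0.4, -0.2, -0.2]
gripper_width: 0.0005
```

>>> {"api": "apply_moves", "payload": {
  "moves": [0,0,0,0,0,0,0,0,0,0,0,0,0,0,0,0,0,0,0,0,0,0,0,0,0,0,0,0,0,0,0,0,0,0,0,0,0,0,0,0,0,0,0,0,0,0,0,0,0,0,0,0,0,0,0,0,0,0,0,0,0,0,0,0,0,0,0,0,0,0,0,0,0,0,0,0,0,0,0,0,0,0,0,0]
}}

```text
time_s: 19.85
tool_pos: [0.5694, -0.1552, 0.0855]
ee_rot: [-1.209, 1.209, -1.209]
force: [-0.5, -0.0, -0.1]
gripper_width: -0.0
```

>>> {"api": "apply_moves", "payload": {
  "moves": [0,0,0,0,0,0,0,0,0,0,0,0,0,0,0,0,0,0,0,0,0,0,0,0,0,0,0,0,0,0,0,0,0,0,0,0,0,0,0,0,0,0,0,0,0,0,0,0,0,0,0,0,0,0,0,0,0,0,0,0,0,0,0,0,0,0,0,0,0,0,0,0,0,0,0,0,0,0,0,0,0,0,0,0]
}}

```text
time_s: 21.05
tool_pos: [0.5694, -0.1552, 0.0855]
ee_rot: [-1.209, 1.209, -1.209]
force: [0.7, -0.1, 0.8]
gripper_width: 0.0003
```

>>> {"api": "apply_moves", "payload": {
  "moves": [0,0,0,0,0,0,0,0,0,0,0,0,0,0,0,0,0,0,0,0,0,0,0,0,0,0,0,0,0,0,0,0,0,0,0,0,0,0,0,0,0,0,0,0,0,0,0,0,0,0,0,0,0,0,0,0,0,0,0,0,0,0,0,0,0,0,0,0,0,0,0,0,0,0,0,0,0,0,0,0,0,0,0,0]
}}

```text
time_s: 22.25
tool_pos: [0.5694, -0.1552, 0.0855]
ee_rot: [-1.209, 1.209, -1.209]
force: [-0.0, -0.1, -0.3]
gripper_width: 0.0006
```

```bash
python3 poll.py 5
```

```text
22.25 161.2 67 4.1
22.3 159.2 77 4.3
22.35 157.1 75 4.2
22.4 155.0 71 4.2
22.45 153.1 69 4.1
fit [-40.9899478  153.02804471]
[ 0.56944807 -0.15515154  0.08552168] [ 0.63309177  0.06847216 -0.11326695] 22.5
```

>>> {"api": "apply_moves", "payload": {
  "moves": [0,0,0,0,0,0,0,0,0,0,0,0,0,0,0,0,0,0,0,0,0,0,0,0,0,0,0,0,0,0,0,0,0,0,0,0,0,0,0,0,0,0,0,0,0,0,0,0,0,0,0,0,0,0,0,0,0,0,0,0,0,0,0,0,0,0,0,0,0,0,0,0,0,0,0,0,0,0,0,0,0,0,0,0]
}}

```text
time_s: 23.7
tool_pos: [0.5694, -0.1552, 0.0855]
ee_rot: [-1.209, 1.209, -1.209]
force: [0.4, 0.0, -0.1]
gripper_width: 0.0003
```

```bash
python3 poll.py 4
```

```text
23.7 103.0 66 4.1
23.75 101.3 71 4.2
23.8 99.3 70 4.2
23.85 97.3 66 4.2
fit [-38.37541768  97.34400813]
[ 0.56941133 -0.15516758  0.08549506] [0.24210126 0.56609909 0.14247172] 23.9
```

```bash
python3 poll.py 1
```

```text
23.9 95.4 65 4.3
[ 0.56942023 -0.15518717  0.08549921] [ 0.09830224 -0.36122638 -0.28276022] 23.95
```

>>> {"api": "apply_moves", "payload": {
  "moves": [0,0,0,0,0.0045,0,0,0,0,0,0,0.0045,0,0,0,0,0,0,0.0045,0,0,0,0,0,0,0.0045,0,0]
}}

```text
time_s: 24.35
tool_pos: [0.571, -0.1553, 0.0825]
ee_rot: [-1.207, 1.207, -1.211]
force: [-0.7, 1.7, 11.5]
gripper_width: 0.0004
```

```bash
cat > chk.py <<'E'
from head import *
from poll import ang
import sys
for i in range(int(sys.argv[1])):
    c=shot('top','t5.png'); t=monitor.sense()['time_s']-.05; h=heading(c); print(round(t,2),ang(c)[0].round(2),h[0].round(2),h[4].round(2),h[3].round(4))
print(monitor.sense()['tool_pos'],monitor.sense()['force'])
E
python3 chk.py 4
```

```text
24.35 90.83 92.14 92.1 [0.0026 0.0046]
24.4 90.71 92.12 92.06 [0.0024 0.0044]
24.45 90.74 92.18 92.09 [0.0026 0.0048]
24.5 91.01 92.37 92.08 [0.0025 0.0047]
[ 0.57097627 -0.15531582  0.08246071] [ 0.22538726  0.71265949 11.74131484]
```

Heading is 92.15° against 92.08° wanted, and holding. Now I'll unload slowly, shifting the command so the fingertip doesn't spring back.

>>> {"api": "apply_moves", "payload": {
  "moves": [0,0,0,0,-0.0001,0.0001,0,0,0,0,0,-0.0002,0.0002,0,0,0,0,0,-0.0003,0.0003,0,0,0,0,0,-0.0004,0.0004,0,0,0,0,0,-0.0005,0.0005,0,0,0,0,0,-0.0006,0.0006,0,0,0,0,0,-0.0007,0.0007,0,0,0,0,0,-0.0008,0.0008,0,0,0,0,0,-0.0009,0.0009,0,0,0,0,0,-0.001,0.001,0,0,0,0,0,-0.001,0.001,0,0,0,0,0,-0.001,0.001,0]
}}

```text
time_s: 25.75
tool_pos: [0.5711, -0.1553, 0.0825]
ee_rot: [-1.208, 1.208, -1.21]
force: [0.3, 0.8, 5.9]
gripper_width: 0.0005
```

```bash
python3 chk.py 2
```

```text
25.75 90.92 92.23 92.07 [0.0025 0.0046]
25.8 90.74 92.2 92.09 [0.0026 0.0046]
[ 0.57105102 -0.1553207   0.08250955] [1.14104693 0.83795525 5.68717108]
```

>>> {"api": "apply_moves", "payload": {
  "moves": [0,0,0,0,-0.0001,0.0001,0,0,0,0,0,-0.0002,0.0002,0,0,0,0,0,-0.0003,0.0003,0,0,0,0,0,-0.0004,0.0004,0,0,0,0,0,-0.0005,0.0004,0,0,0,0,0,-0.0006,0.0005,0,0,0,0,0,-0.0007,0.0006,0,0,0,0,0,-0.0007,0.0006,0,0,0,0,0,-0.0007,0.0006,0]
}}

```text
time_s: 26.75
tool_pos: [0.5709, -0.1553, 0.0825]
ee_rot: [-1.209, 1.209, -1.209]
force: [0.1, -1.8, 2.4]
gripper_width: 0.0008
```

```bash
python3 chk.py 2
```

```text
26.75 91.04 92.16 92.09 [0.0026 0.0046]
26.8 91.02 92.26 92.09 [0.0026 0.0047]
[ 0.57084424 -0.15529247  0.0825534 ] [ 0.58928022 -1.33326672  1.93143676]
```

>>> {"api": "apply_moves", "payload": {
  "moves": [0,0,0,0,-0.0001,0,0,0,0,0,0,-0.0002,0,0,0,0,0,0,-0.0003,0.0001,0,0,0,0,0,-0.0004,0.0001,0,0,0,0,0,-0.0005,0.0001,0,0,0,0,0,-0.0006,0.0001,0,0,0,0,0,-0.0008,0.0001,0,0,0,0,0,-0.0015,0.0001,0,0,0,0,0,-0.004,0.0001,0,0,0,0,0,-0.01,0,0,0,0,0,0,-0.025,0,0,0,0,0,0,-0.05,0,0]
}}

```text
time_s: 28.05
tool_pos: [0.5703, -0.1551, 0.1332]
ee_rot: [-1.21, 1.211, -1.208]
force: [0.5, 0.1, 0.5]
gripper_width: 0.0003
```

```bash
python3 chk.py 3
```

```text
28.05 90.74 92.13 92.09 [0.0026 0.0046]
28.1 91.16 92.28 92.08 [0.0025 0.0046]
28.15 90.83 92.07 92.09 [0.0026 0.0046]
[ 0.57222944 -0.15560508  0.13526811] [ 1.31468784  0.237504   -0.84482304]
```

The tip is free and the disc hasn't moved. Next I'll retract up and away, then verify.

>>> {"api": "apply_moves", "payload": {
  "moves": [0,0,0,0,-0.03,0,0,0,0,0,0,-0.06,0,0,0,0,0,0,-0.1,0,0,0,0,0,0.03,-0.11,0,0,0,0,0,0.07,-0.11,0,0,0,0,0,0.1,-0.11,0,0,0,0,0,0.1,-0.11,0,0,0,0,0,0.1,-0.11,0,0,0,0,0,0.1,-0.11,0,0,0,0,0,0.1,-0.11,0,0]
}}

```text
time_s: 29.2
tool_pos: [0.5714, -0.2538, 0.2426]
ee_rot: [-1.21, 1.208, -1.207]
force: [0.1, 0.9, 0.1]
gripper_width: 0.0006
```

```bash
python3 chk.py 3
```

```text
29.2 90.91 92.0 92.07 [0.0024 0.0042]
29.25 90.76 91.96 92.07 [0.0024 0.0044]
29.3 90.63 92.05 92.08 [0.0025 0.0043]
[ 0.57129009 -0.25436837  0.242757  ] [ 0.17735927  0.26479074 -0.31661111]
```

View pics/t5.png

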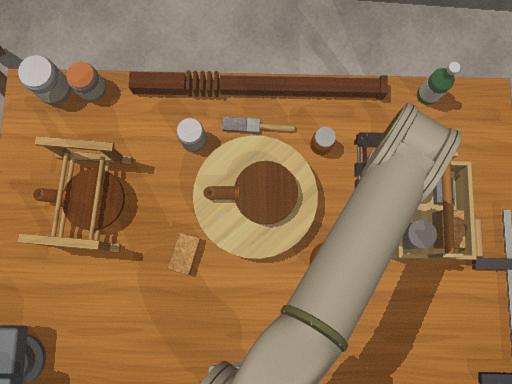

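The handle, ending near (208,192), points left at the rack. Can, jar, block and brush are where they started, and the hand is clear.

```bash
python3 -c "
from h import *
print(order.close_job())"
```

```text
the job is handed in; nothing more can be done
None
```

The disc is stopped with the board's handle pointing at the middle of the drying rack, and I handed the job in at about 29 s with the hand clear. It took two spins, because the first stop didn't hold.

- **First spin:** I flicked the disc clockwise at about 1 rad/s. It coasted more than a full free turn, and the brake stopped it about 1° from the target. Lifting off too quickly let the loaded fingertip spring back, and the disc crept off at about 7°/s.
- **Kick while coming back:** as the hand came back down, the disc was suddenly turning the other way at about 30°/s. I think the fingertip brushed the disc.
- **Second spin:** I flicked it clockwise again at 1 rad/s and it coasted about 320° freely before I braked it lightly. I then unloaded the fingertip slowly, and the disc stayed put.
- **Last checks:** the handle measured 92.0° against 92.1° wanted, and it held steady in readings over about 5 s. I trust the direction to about 1°, since two ways of reading it differ by about that much. The force on the tool was near zero.
- **Bystanders:** in the last picture the can, jar, sanding block and brush look unmoved. The arm hid the bowl, so I couldn't check it at the end; the hand was kept clear of it throughout.
- **Contact:** I only meant to touch the disc's outer ring, and the highest reading I saw while pressing was about 15 N.

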